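# Unlock the tool chest and hold its spring bolt back

### The arm

A 7-joint arm with a two-finger parallel gripper is mounted at the origin on the work surface. World frame = base frame: x ahead of the robot, y to its left, z up, the work surface at z = 0. Lengths are in m, angles in rad, forces in N, time in s.
With the tool pointing down it reaches from about 0.35 to 0.9 m from the base axis. Payload 8.1 kg.
Tool frame: the origin (TCP) lies between the finger pads; the fingertips stand ahead of it and the grasp point (between the pads) is the TCP (arm.nose_length is the z of the fingertips in the tool frame, in m); z points along the fingers, y is the line along which they close (so a half turn about z gives the same grasp; the last joint's range is limited). The gripper opens to 92 mm and grips with 3 to 60 N. Pads are 19 mm wide; open, the fingers measure 130 mm over their backs; the gripper's body (75 mm by 190 mm) begins 47 mm behind the grasp point.
Start: joints at [-1.25, 0.434, 0.025, 1.573, -0.012, 1.134, -0.075], TCP at [0.257, 0.57, 0.246] pointing down, gripper open.
Joint ranges: [-2.62, 2.62], [-0.44, 2.09], [-1.27, 1.32], [0.08, 2.57], [-1.32, 4.46], [0.12, 2], [-2.74, 2.74]. Speed limits (rad/s): [2.22, 2.22, 3.01, 3.01, 3.14, 3.14, 3.14].

### API

Orientations are given as a rotation vector (axis times angle).
In Python, from cell import sensors, optics, arm gives the robot as it stands.
- The arm moves only by the tool arm_command, never from a script. Its argument "deltas" is one flat list of numbers, 7 for each row, row after row: the turn, a rotation vector about the world's x, y, z as a fraction of full scale, then the shift along the world's x, y, z as a fraction of full scale, then the finger opening in mm, from 0 to 91.8. In form: [wx, wy, wz, dx, dy, dz, fingers, wx, wy, wz, dx, dy, dz, fingers, ...]. A call has 1 to 20 rows; each row is the pose to reach, as a shift and turn from the pose commanded when the call began; what a row does not reach only later rows make up. Full scale, the value 1, is 1 m for a shift and 90 degrees for a turn. A row lasts 1/10 s, in which the tool goes at most 50 mm and 8.59 degrees, less where a joint would pass 70% of its speed; a pose out of reach is approached as far as the arm can. A call with a number of a shift or a turn outside -1 to 1 is refused whole. A call with a gripper value outside its range is refused whole. The fingers move at their own pace and stop on an object; "force" is the grip in N (left out, the last holds). Time passes only in rows, so rows that repeat a pose let the fingers close. It gives the time, the measured TCP pose, the force, the opening and the grip force at its end, in the units of the state.
- sensors.observe(): the state, without advancing time (a new reading comes with each control period).
- optics.get_image(name): name is "scene" or "top" or "wrist"; returns the picture (480x640x3 uint8, blue, green, red); there is no depth.
- optics.calibration(name): a dict with "camera_matrix" (3x3 intrinsics, pixels), "rvec" (rotation vector, rad) and "tvec" (3), from world to camera coordinates, as OpenCV has them. Camera axes: x right, y down, z forward; pixel columns grow to the right and rows downward; lengths in m; the calibration is good to about 2 mm. A picture is of the moment at which its call begins: read the wrist's pose just before it. calibration takes no time and is no camera call; for the wrist camera it gives the pose at the moment of the call.
- arm.sign_off(): hands the job in; it is judged then, once.
The state is a dict: "clock": time; "joints": joint angles; "dq": joint speeds; "joint_efforts": joint torques, N m; "position": TCP position; "ee_rot": TCP orientation; "force": force on the tool from outside, world axes, zero at the start; "ft_torque": the same for the moment, N m; "width": opening from 0.0 (shut) to 1.0 (fully open); "gripper_force": force on a finger pad.
Only numpy, scipy, OpenCV 4.12 (cv2) and the standard library are available. Lean on these libraries where they do the work, as an engineer would, in place of code of your own. Each camera call takes 0.05 s, during which the arm holds its last target. There are 200 camera calls.

### The job

Take the red-handled key out of the post on the grey turntable organiser and push it fully home in the keyway on the lid of the blue tool chest, working it past the sticky pins. Then turn it a quarter turn clockwise (seen from above) against the lock's spring, and finish still gripping the key and holding it turned there, so that the bolt stays drawn back. Leave the piston, the jar of screws, the sprocket and the pliers where they are.

Things in the scene. Friction and masses are not known exactly. Their poses are not given: they have to be found in the camera images.
- key: Key, 76 mm tall, about 50 g, standing upright. Origin: centre of its underside (tip of the bit), z up the shank, x along the width of bit and bow. Upwards: steel bit 16 (x) x 5 (y) mm, z 0-16 mm, lower edge rounded; round shank 5 mm thick; round collar 24 mm in diameter, z 36-40; red bow, z 40-76. Alike after half a turn about z: it fits either way round.
- key_bow (a point): Centre of the key's red plastic bow (its handle), 58 mm above the key's tip. The bow is 26 (x) x 10 (y) x 36 (z) mm; grip it from above across its 10 mm thickness, the key's y. Axes as the key's.
- organiser: Grey turntable organiser, 210 mm in diameter, rim and dividers 28 mm high, fixed (its bearing is stuck). Origin: centre of its underside. Its black key post, 32 x 32 mm and 46 mm high, stands at x = +58 mm, y = 0 in its frame. The key hangs by its collar in the post's slot, 19 (x) x 8 (y) mm, along the organiser's x, and is lifted straight up; the tip clears the post after 36 mm.
- chest: Blue steel tool chest, 206 x 206 mm, lid top 94 mm above the bench, fixed. Origin: centre of its underside; -x is its front, where the bolt and its strike are. The keyway's axis is at x = -30 mm, y = 0. Only the lock is handled.
- keyway (a point): Centre of the keyway's mouth, on the lock's axis at the top of the rim of the steel lock plate (44 x 36 mm) on the lid, 100 mm above the bench. Axes are the chest's: z up, slot length along x. The mouth, 27 x 16 mm, flares down over 5 mm to a fixed slot 18.4 (x) x 7 (y) mm that ends 13 mm below the rim. Below it the plug's slot goes on, in line while the lock is unturned.
- plug_floor (a point): Floor of the plug's slot, on the lock's axis, 33 mm below the rim: fully home, the key's tip stands on it and the bow's lower edge is 7 mm above the rim. Two pairs of sticky spring pins grip the bit from 18 and 25 mm below the rim: a straight push takes up to 20 N, but wiggling the yaw by 0.06 to 0.1 rad on the way halves that. The key turns only within 4 mm of home, and cannot come out while turned.
- lock_plug (a joint): Angle of the lock's plug, rad: 0 at rest, growing as the key turns it clockwise seen from above, stop at 1.62. A spring returns it to 0 if the key is let go (0.02 N m at 0, 0.10 N m at a quarter turn). The bit has play in the plug, which lags the key by 0.15 to 0.2 rad; the key may go that much past a quarter. It draws the bolt at the chest's front back 8.5 mm per rad.
- piston: Aluminium engine piston standing on the bench, 52 mm in diameter, 52 mm high, origin at the centre of its underside. Leave alone.
- jar: Closed glass jar of screws with a yellow lid, 68 mm in diameter, 91 mm high, origin at the centre of its underside. Leave alone.
- sprocket: Small aluminium sprocket, 62 mm over the teeth, 7 mm thick, lying on the far part of the chest lid, origin at the centre of its underside. Leave alone.
- pliers: Needle-nose pliers with orange handles, about 150 mm long, 12 mm high, lying on the bench, handles to -x, origin under the pivot. Leave alone.
There are look-alikes about, which are no part of the job. What is shaped like the key but orange or white is not meant. There is more than one size of the organiser; the job needs the larger.

How it is judged:
By the outcome, as a careful person would: the job done as asked, in the order asked, and still so for the second after the job is handed in, while the arm keeps its last pose, push and grip.
It also fails if it takes over 51 s, if anything falls off the work surface, if the arm or the gripper's body presses on something with over 40 N, if the wrist force passes 120 N, or if a joint passes its speed limit or range.

## Working session

There is one attempt and no reset: what is moved stays moved. The work goes in short steps, Python scripts to look and compute and a tool call to move; the robot and the scene stay as the last step left them, time stands still between calls to the robot, and variables do not carry over. Pictures are saved under pics/ and viewed, at most 10 in all, crops included, and the job is handed in when it is done.

Besides the shell and the picture viewer there is one more tool, called after "Emit:" by a JSON object that holds its "name" and its "arguments". arm_command: Moves the arm, as the interface text tells. Its arguments: {"type":"object","properties":{"deltas":{"type":"array","items":{"type":"number"}},"force":{"type":"number"}},"required":["deltas"]}

```bash
mkdir -p pics
python3 - <<'E'
from cell import sensors, optics, arm
import cv2
s=sensors.observe(); print(s, arm.nose_length)
for n in("scene","top","wrist"):
    c=optics.calibration(n); print(n,c)
    cv2.imwrite(f"pics/{n}0.png",optics.get_image(n))
E
```

```text
{'clock': 0.0, 'joints': array([-1.24962166,  0.43522116,  0.02491926,  1.57408444, -0.01160816,
        1.13401152, -0.0750914 ]), 'dq': array([-1.35582312e-04,  1.53028929e-03,  8.16810128e-04,  5.40219313e-04,
       -8.38275742e-04, -6.52024475e-05, -1.64264442e-03]), 'joint_efforts': array([ 4.96599550e-04, -6.67841864e+01,  9.85042490e-01, -3.14464688e+01,
       -6.06457167e-02,  4.31658898e-02,  1.50817968e-04]), 'position': array([0.25682325, 0.56926565, 0.24495036]), 'ee_rot': array([-6.60671556e-01, -3.07111143e+00,  2.45722185e-03]), 'force': array([-0.05674205,  0.23802776,  0.10171703]), 'ft_torque': array([-0.00232533, -0.00144433, -0.04391832]), 'gripper_force': 0.0, 'width': 1.0053097393208033} 0.019
scene {'camera_matrix': array([[470.267133  ,   0.        , 316.73584095],
       [  0.        , 470.267133  , 245.22054742],
       [  0.        ,   0.        ,   1.        ]]), 'rvec': array([ 1.98889574,  1.4113439 , -0.55389806]), 'tvec': array([-0.29949631, -0.26929512,  1.24813029])}
top {'camera_matrix': array([[499.67493227,   0.        , 322.97993206],
       [  0.        , 499.67493227, 243.02902382],
       [  0.        ,   0.        ,   1.        ]]), 'rvec': array([ 2.16881021, -2.21511639,  0.06413222]), 'tvec': array([0.12508889, 0.5187074 , 1.18024489])}
wrist {'camera_matrix': array([[384.30204889,   0.        , 315.83755729],
       [  0.        , 384.30204889, 242.21275362],
       [  0.        ,   0.        ,   1.        ]]), 'rvec': array([-2.43117097, -1.56932579, -0.2238709 ]), 'tvec': array([-0.62528902, -0.03367694,  0.38974366])}
```

View pics/top0.png

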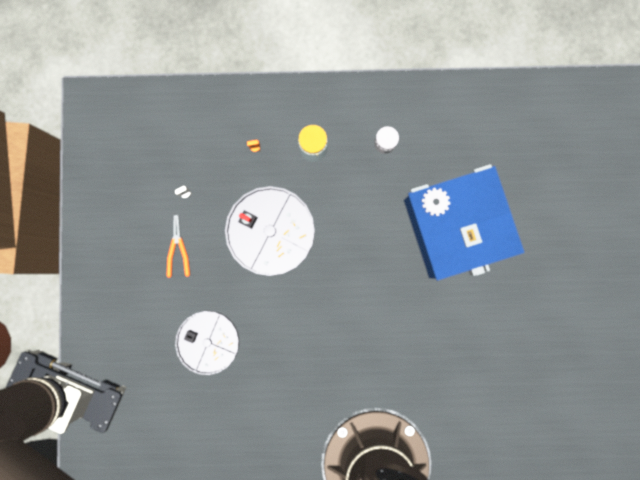

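View pics/scene0.png

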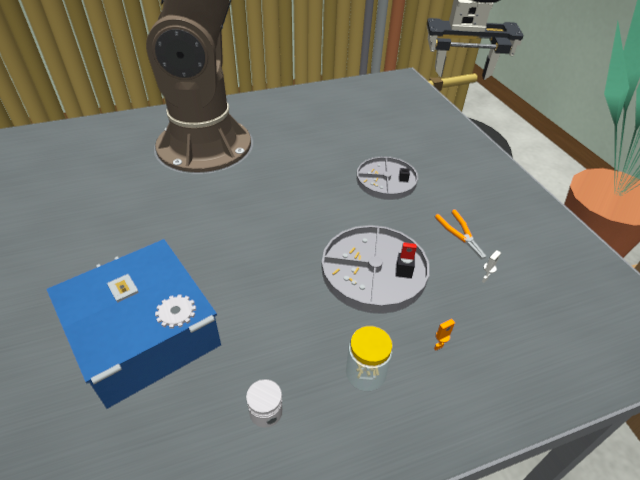

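Top view: red key at about (247,217), organiser centre (270,231), lock plate (472,235), chest front with bolt at (481,269). Scene view: key bow (409,251), lock plate (122,287). I'll enlarge these.

Run:
```python
import cv2,numpy as np
t=cv2.imread("pics/top0.png");s=cv2.imread("pics/scene0.png")
# 40x30 crops x10
def c(i,x,y): return cv2.resize(i[y:y+30,x:x+40],(400,300),interpolation=cv2.INTER_CUBIC)
cv2.imwrite("pics/m1.png",np.vstack([np.hstack([c(t,228,203),c(s,385,240)]),np.hstack([c(t,452,220),c(s,102,272)])]))
```

```text
(no output)
```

View pics/m1.png

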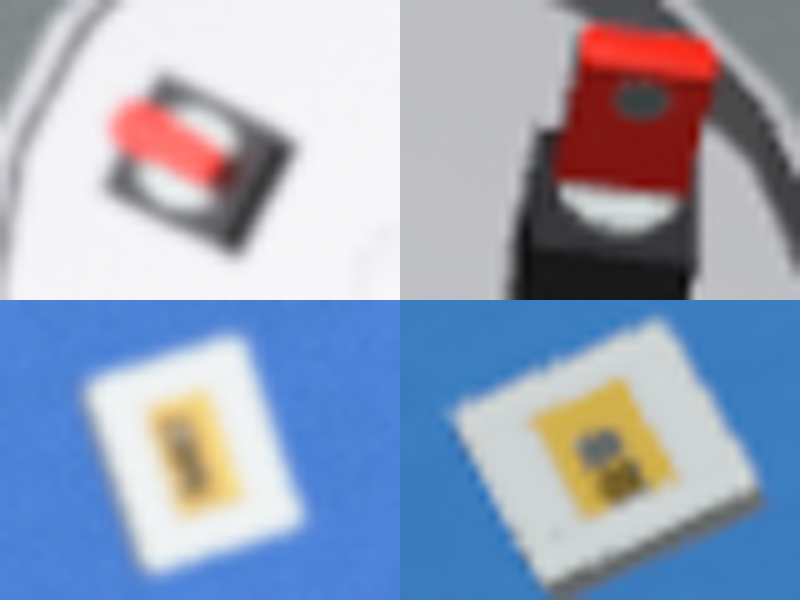

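The crops show the key's red top face centre at montage (165,142) in the top view and (649,54) in the scene view. Lock plate corners in the top view: (88,385), (240,335), (303,522), (150,575). In the scene view: (455,415), (660,320), (760,490), (550,585).

```bash
cat > h.py <<'E'
import cv2,numpy as np
from scipy.spatial.transform import Rotation as R
def P(c):
    return c["camera_matrix"]@np.c_[cv2.Rodrigues(c["rvec"])[0],c["tvec"]]
def tri(c1,p1,c2,p2):
    X=cv2.triangulatePoints(P(c1),P(c2),np.float64(p1).reshape(-1,2).T,np.float64(p2).reshape(-1,2).T)
    return (X[:3]/X[3]).T
def plane(c,p,z):
    "pixels -> world points at height z"
    p=np.float64(p).reshape(-1,2); Rm=cv2.Rodrigues(c["rvec"])[0]; C=-Rm.T@c["tvec"]
    d=(Rm.T@np.linalg.inv(c["camera_matrix"])@np.c_[p,np.ones(len(p))].T).T
    return C+d*((z-C[2])/d[:,2])[:,None]
def proj(c,X): return cv2.projectPoints(np.float64(X),c["rvec"],c["tvec"],c["camera_matrix"],None)[0][:,0]
E
python3 - <<'E'
from h import *
from cell import optics,sensors
np.set_printoptions(precision=4,suppress=True)
T,S=optics.calibration("top"),optics.calibration("scene")
f=lambda p,x,y,ox,oy:(np.float64(p)-[ox,oy]+.5)/10-.5+[x,y]
print("keytop",tri(T,f([165,142],228,203,0,0),S,f([649,54],385,240,400,0)))
lt=f([[88,385],[240,335],[303,522],[150,575]],452,220,0,300);ls=f([[455,415],[660,320],[760,490],[550,585]],102,272,400,300)
# order: top corners vs scene unknown: match by cyclic shift with least residual
for k in range(4):
    X=tri(T,lt,S,np.roll(ls,k,0)); e=np.abs(proj(T,X)-lt).max()
    print(k,e,X.tolist() if e<1.5 else "",X.mean(0))
print("plane .1",plane(T,lt,.1),plane(T,lt,.1).mean(0))
kt=plane(T,f([[118,122],[220,172]],228,203,0,0),.086);print("keyends",kt)
print("org hub",plane(T,[[270.5,231]],.028), "bolt",plane(T,[[481,269]],.05))
print(R.from_rotvec(sensors.observe()["ee_rot"]).as_matrix())
W=optics.calibration("wrist");Rm=cv2.Rodrigues(W["rvec"])[0];print("cam",-Rm.T@W["tvec"],Rm[2])
E
```

```text
keytop [[0.581  0.2922 0.082 ]]
0 10.786210225945808  [ 0.5278 -0.2163  0.097 ]
1 7.153996224981995  [ 0.5277 -0.2157  0.097 ]
2 0.23094933332134815 [[0.5435377751342233, -0.19303113151933013, 0.09637286439692999], [0.5539222531892967, -0.22665663585826465, 0.09769226861380659], [0.5118346695586781, -0.23927274052154163, 0.09751591383203272], [0.5007393810432186, -0.20536655642338333, 0.09695373994548231]] [ 0.5275 -0.2161  0.0971]
3 7.302728515416845  [ 0.5276 -0.2167  0.0971]
plane .1 [[ 0.5432 -0.1922  0.1   ]
 [ 0.5537 -0.2265  0.1   ]
 [ 0.5117 -0.2388  0.1   ]
 [ 0.5006 -0.2044  0.1   ]] [ 0.5273 -0.2155  0.1   ]
keyends [[0.585  0.3016 0.086 ]
 [0.5732 0.2787 0.086 ]]
org hub [[0.5517 0.2379 0.028 ]] bolt [[ 0.4513 -0.2503  0.05  ]]
[[-0.9115  0.4113 -0.0004]
 [ 0.4113  0.9115 -0.0011]
 [-0.0001 -0.0012 -1.    ]]
cam [0.1874 0.6018 0.3832] [ 0.2556 -0.1161 -0.9598]
```

Emit:
{"name": "arm_command", "arguments": {"deltas": [0, 0, 0.964, 0.323, -0.278, -0.045, 40, 0, 0, 0.964, 0.323, -0.278, -0.045, 40, 0, 0, 0.964, 0.323, -0.278, -0.045, 40, 0, 0, 0.964, 0.323, -0.278, -0.045, 40, 0, 0, 0.964, 0.323, -0.278, -0.045, 40, 0, 0, 0.964, 0.323, -0.278, -0.045, 40, 0, 0, 0.964, 0.323, -0.278, -0.045, 40, 0, 0, 0.964, 0.323, -0.278, -0.045, 40, 0, 0, 0.964, 0.323, -0.278, -0.045, 40, 0, 0, 0.964, 0.323, -0.278, -0.045, 40, 0, 0, 0.964, 0.323, -0.278, -0.045, 40, 0, 0, 0.964, 0.323, -0.278, -0.045, 40, 0, 0, 0.964, 0.323, -0.278, -0.045, 40], "force": 45}}

```text
clock: 1.45
position: [0.5792, 0.2929, 0.2008]
ee_rot: [1.627, -2.687, -0.001]
force: [0.4, 0.2, 0.5]
width: 0.433
gripper_force: 0.0
```

Run:
```python
from h import *
from cell import optics,sensors
np.set_printoptions(precision=4,suppress=True)
s=sensors.observe();M=R.from_rotvec(s["ee_rot"]).as_matrix()
print(s["clock"],s["position"],s["joints"],np.degrees(np.arctan2(M[1,1],M[0,1])),M[:,2])
c=optics.calibration("wrist");im=optics.get_image("wrist");np.save("pics/w1.npy",c)
d=0.013;u=np.array([np.cos(np.radians(62.5)),np.sin(np.radians(62.5))])
print(proj(c,[[.58,.2915,.086],[.58+d*u[0],.2915+d*u[1],.086],[.58-d*u[0],.2915-d*u[1],.086],[.58,.2915,.05]]))
cv2.imwrite("pics/w1.png",im)
```

```text
1.45 [0.5792 0.2929 0.2008] [-0.4065  0.5234 -0.2186  1.5502  0.1224  1.0815  2.0054] 152.38806369757148 [-0.0004  0.0005 -1.    ]
[[312.3687 242.2014]
 [312.4641 260.151 ]
 [312.2706 223.747 ]
 [312.7679 229.1562]]
```

View pics/w1.png

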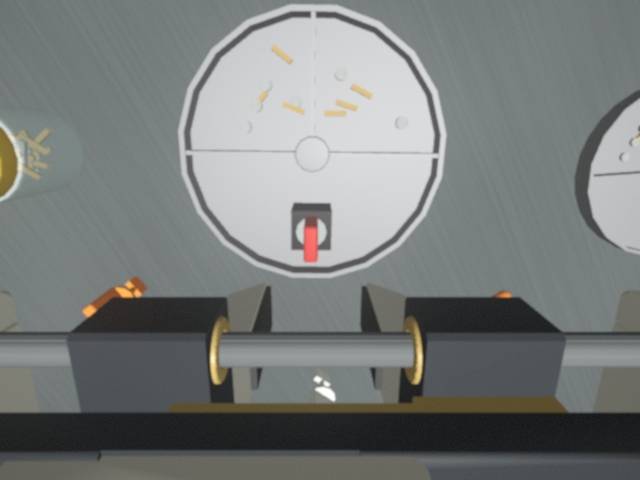

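The wrist view shows the key's red top centred at (311,243), against a predicted (312.4,242.2), so the position agrees within 1 mm and the yaw matches. The fingers straddle x≈315. Next I descend and grip.

Emit:
{"name": "arm_command", "arguments": {"deltas": [0, 0, 0, 0.001, -0.001, -0.05, 40, 0, 0, 0, 0.001, -0.001, -0.09, 40, 0, 0, 0, 0.001, -0.001, -0.11, 40, 0, 0, 0, 0.001, -0.001, -0.12, 40, 0, 0, 0, 0.001, -0.001, -0.128, 40, 0, 0, 0, 0.001, -0.001, -0.128, 40, 0, 0, 0, 0.001, -0.001, -0.128, 40, 0, 0, 0, 0.001, -0.001, -0.128, 0, 0, 0, 0, 0.001, -0.001, -0.128, 0, 0, 0, 0, 0.001, -0.001, -0.128, 0, 0, 0, 0, 0.001, -0.001, -0.128, 0, 0, 0, 0, 0.001, -0.001, -0.128, 0, 0, 0, 0, 0.001, -0.001, -0.128, 0], "force": 45}}

```text
clock: 2.8
position: [0.5812, 0.2907, 0.073]
ee_rot: [-1.629, 2.686, -0.0]
force: [-1.2, -0.3, 2.5]
width: 0.106
gripper_force: 45.0
```

Emit:
{"name": "arm_command", "arguments": {"deltas": [0, 0, 0, 0, 0, 0.015, 0, 0, 0, 0, 0, 0, 0.035, 0, 0, 0, 0, 0, 0, 0.06, 0, 0, 0, 0, 0, 0, 0.1, 0, 0, 0, 0, 0, 0, 0.13, 0, 0, 0, -0.516, -0.0535, -0.5065, 0.13, 0, 0, 0, -0.516, -0.0535, -0.5065, 0.13, 0, 0, 0, -0.516, -0.0535, -0.5065, 0.13, 0, 0, 0, -0.516, -0.0535, -0.5065, 0.13, 0, 0, 0, -0.516, -0.0535, -0.5065, 0.13, 0, 0, 0, -0.516, -0.0535, -0.5065, 0.13, 0, 0, 0, -0.516, -0.0535, -0.5065, 0.13, 0, 0, 0, -0.516, -0.0535, -0.5065, 0.13, 0, 0, 0, -0.516, -0.0535, -0.5065, 0.13, 0, 0, 0, -0.516, -0.0535, -0.5065, 0.13, 0, 0, 0, -0.516, -0.0535, -0.5065, 0.13, 0, 0, 0, -0.516, -0.0535, -0.5065, 0.13, 0, 0, 0, -0.516, -0.0535, -0.5065, 0.13, 0, 0, 0, -0.516, -0.0535, -0.5065, 0.13, 0]}}

```text
clock: 4.7
position: [0.5282, -0.2133, 0.203]
ee_rot: [-0.443, 3.11, 0.002]
force: [-0.4, 0.0, -0.9]
width: 0.1
gripper_force: 45.0
```

Run:
```python
from h import *
from cell import optics,sensors
np.set_printoptions(precision=4,suppress=True)
s=sensors.observe();M=R.from_rotvec(s["ee_rot"]).as_matrix()
print(s["clock"],s["position"],s["joints"],s["force"],s["width"],np.degrees(np.arctan2(M[1,1],M[0,1])),M[:,2])
c=optics.calibration("wrist");im=optics.get_image("wrist");np.save("pics/w2.npy",c)
k=proj(c,[[.5273,-.2158,.1]]);print(k)
p=s["position"];print("tip expected",proj(c,[p+[0,0,-.062],p+[0,0,-.022]]))
x,y=150,60
cv2.imwrite("pics/w2.png",np.vstack([cv2.resize(im[60:285,170:470],(800,600),interpolation=cv2.INTER_CUBIC)]))
```

```text
4.7 [ 0.5282 -0.2133  0.203 ] [ 0.234   0.3837  0.0769  1.7708 -0.0359  0.9885  2.1789] [-0.4339  0.0096 -0.931 ] 0.09989619229850322 106.21565006500833 [ 0.0003  0.0012 -1.    ]
[[310.4005 247.7212]]
tip expected [[313.3169 272.1166]
 [312.8699 303.4248]]
```

View pics/w2.png

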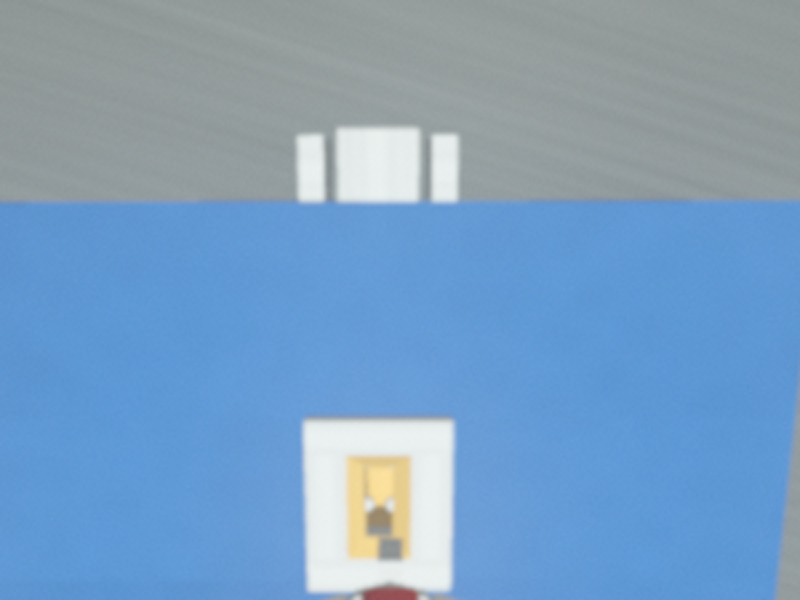

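The wrist crop shows the lock mouth centred at crop (379,507). The key bit's lower edge is grey at crop (390,549) and the bow edge at (390,590), so the key is slightly to the right. The arm was still settling, so I'll lower it, let it settle and look closer.

Emit:
{"name": "arm_command", "arguments": {"deltas": [0, 0, 0, 0, 0, -0.012, 0, 0, 0, 0, 0, 0, -0.023, 0, 0, 0, 0, 0, 0, -0.023, 0, 0, 0, 0, 0, 0, -0.023, 0, 0, 0, 0, 0, 0, -0.023, 0]}}

```text
clock: 5.25
position: [0.5277, -0.2158, 0.1798]
ee_rot: [-0.438, 3.111, -0.0]
force: [-0.4, -0.5, -0.1]
width: 0.105
gripper_force: 45.0
```

Run:
```python
from h import *
from cell import optics,sensors
np.set_printoptions(precision=4,suppress=True)
s=sensors.observe();M=R.from_rotvec(s["ee_rot"]).as_matrix()
print(s["clock"],s["position"],s["force"],np.degrees(np.arctan2(M[1,1],M[0,1])),M[:,2])
c=optics.calibration("wrist");im=optics.get_image("wrist");np.save("pics/w3.npy",c)
p=s["position"];x=np.array([np.cos(np.radians(16.2)),np.sin(np.radians(16.2)),0])
f=lambda q:(q-[264,210]+.5)*8-.5
print("lock c",f(proj(c,[[.5273,-.2158,.1]])));
print("bit -x edge bottom,top; bow",f(proj(c,[p+[0,0,-.063]-.008*x,p+[0,0,-.047]-.008*x,p+[0,0,-.023]-.013*x])))
cv2.imwrite("pics/w3.png",cv2.resize(im[210:285,264:364],(800,600),interpolation=cv2.INTER_CUBIC))
```

```text
5.25 [ 0.5277 -0.2158  0.1798] [-0.4444 -0.4633 -0.1195] 106.03359928735114 [ 0. -0. -1.]
lock c [[402.1497 412.3059]]
bit -x edge bottom,top; bow [[398.4181 387.2087]
 [396.9031 467.3156]
 [393.6144 531.2598]]
```

View pics/w3.png

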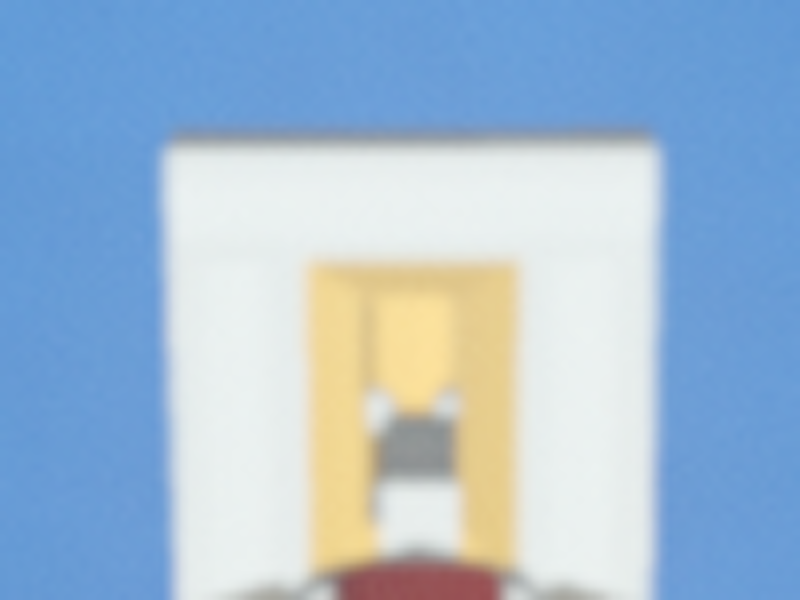

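Run:
```python
from h import *
np.set_printoptions(precision=1,suppress=True)
c=np.load("pics/w3.npy",allow_pickle=True).item()
x=np.array([np.cos(np.radians(16.2)),np.sin(np.radians(16.2)),0]);L=np.array([.5273,-.2158,.1]);T=np.array([.5277,-.2158,.1168])
f=lambda q:(q-[264,210]+.5)*8-.5
for z in(0,.001): print(f(proj(c,[L-.0135*x,L-.022*x-[0,0,0],L-.022*x-[0,0,.006],T+[0,0,.016]-.008*x,T+[0,0,.016]-.0025*x,L-.0092*x-[0,0,.005]]))); L=L+z*x;L=L-.001*x;T=T-.001*x
```

```text
[[401.2 239. ]
 [400.6 126.8]
 [401.1 107.6]
 [397.3 467.9]
 [397.8 548.2]
 [401.9 275.5]]
[[401.2 225.9]
 [400.6 113.4]
 [401.   94.6]
 [397.2 453.2]
 [397.7 533.7]
 [401.8 262.8]]
```

The close crop shows the mouth edges at x 308 and 520 with the near edge at y=265, and the bit at x 380–458, y 410–478. Yaw agrees, lateral error is about −0.3 mm, and I need roughly +0.8 mm along chest x. I'll lower gently into the fixed slot.

Emit:
{"name": "arm_command", "arguments": {"deltas": [0, 0, 0, 0.0008, -0.0001, -0.006, 0, 0, 0, 0, 0.0008, -0.0001, -0.012, 0, 0, 0, 0, 0.0008, -0.0001, -0.015, 0, 0, 0, 0, 0.0008, -0.0001, -0.018, 0, 0, 0, 0, 0.0008, -0.0001, -0.02, 0, 0, 0, 0, 0.0008, -0.0001, -0.022, 0, 0, 0, 0, 0.0008, -0.0001, -0.024, 0, 0, 0, 0, 0.0008, -0.0001, -0.024, 0]}}

```text
clock: 6.1
position: [0.5282, -0.2158, 0.1555]
ee_rot: [0.438, -3.111, -0.0]
force: [-0.5, -0.1, -0.4]
width: 0.106
gripper_force: 45.0
```

Emit:
{"name": "arm_command", "arguments": {"deltas": [0, 0, 0, 0, 0, -0.002, 0, 0, 0, 0, 0, 0, -0.004, 0, 0, 0, 0, 0, 0, -0.006, 0, 0, 0, 0, 0, 0, -0.008, 0, 0, 0, 0, 0, 0, -0.008, 0]}}

```text
clock: 6.6
position: [0.5282, -0.2158, 0.1474]
ee_rot: [0.438, -3.11, -0.0]
force: [0.2, -0.8, -0.6]
width: 0.105
gripper_force: 45.0
```

Emit:
{"name": "arm_command", "arguments": {"deltas": [0, 0, 0.05, 0, 0, -0.001, 0, 0, 0, -0.05, 0, 0, -0.002, 0, 0, 0, 0.05, 0, 0, -0.003, 0, 0, 0, -0.05, 0, 0, -0.004, 0, 0, 0, 0.05, 0, 0, -0.005, 0, 0, 0, -0.05, 0, 0, -0.006, 0, 0, 0, 0.05, 0, 0, -0.007, 0, 0, 0, -0.05, 0, 0, -0.008, 0, 0, 0, 0.05, 0, 0, -0.009, 0, 0, 0, -0.05, 0, 0, -0.01, 0, 0, 0, 0.05, 0, 0, -0.01, 0, 0, 0, 0, 0, 0, -0.01, 0], "force": 55}}

```text
clock: 7.8
position: [0.5289, -0.2161, 0.1381]
ee_rot: [-0.447, 3.108, -0.001]
force: [0.4, 1.5, 1.5]
width: 0.101
gripper_force: 55.0
```

Emit:
{"name": "arm_command", "arguments": {"deltas": [0, 0, 0.05, 0, 0, -0.001, 0, 0, 0, -0.05, 0, 0, -0.002, 0, 0, 0, 0.05, 0, 0, -0.003, 0, 0, 0, -0.05, 0, 0, -0.004, 0, 0, 0, 0.05, 0, 0, -0.005, 0, 0, 0, -0.05, 0, 0, -0.006, 0, 0, 0, 0.05, 0, 0, -0.007, 0, 0, 0, -0.05, 0, 0, -0.008, 0, 0, 0, 0.05, 0, 0, -0.008, 0, 0, 0, 0, 0, 0, -0.008, 0, 0, 0, 0, 0, 0, -0.008, 0]}}

```text
clock: 8.9
position: [0.5291, -0.2161, 0.1304]
ee_rot: [-0.435, 3.11, -0.001]
force: [0.4, 0.7, 4.3]
width: 0.106
gripper_force: 55.0
```

Emit:
{"name": "arm_command", "arguments": {"deltas": [0, 0, 0.05, 0, 0, -0.0005, 0, 0, 0, -0.05, 0, 0, -0.001, 0, 0, 0, 0.05, 0, 0, -0.0015, 0, 0, 0, -0.05, 0, 0, -0.002, 0, 0, 0, 0, 0, 0, -0.002, 0, 0, 0, 0, 0, 0, -0.002, 0]}}

```text
clock: 9.5
position: [0.5293, -0.2161, 0.1294]
ee_rot: [-0.443, 3.108, -0.002]
force: [-2.0, 0.2, 14.9]
width: 0.105
gripper_force: 55.0
```

Run:
```python
from h import *
from cell import optics,sensors
np.set_printoptions(precision=4,suppress=True)
s=sensors.observe();M=R.from_rotvec(s["ee_rot"]).as_matrix()
print(s["clock"],s["position"],s["force"],s["ft_torque"],s["joints"],np.degrees(np.arctan2(M[1,1],M[0,1])))
c=optics.calibration("wrist");im=optics.get_image("wrist");np.save("pics/w4.npy",c)
cv2.imwrite("pics/w4.png",cv2.resize(im[210:330,240:400],(800,600),interpolation=cv2.INTER_CUBIC))
```

```text
9.5 [ 0.5293 -0.2161  0.1294] [-2.0205  0.1666 14.9124] [0.3569 0.6022 0.0558] [ 0.2457  0.4693  0.0669  1.8451 -0.0413  0.826   2.1874] 106.23041428195977
```

View pics/w4.png

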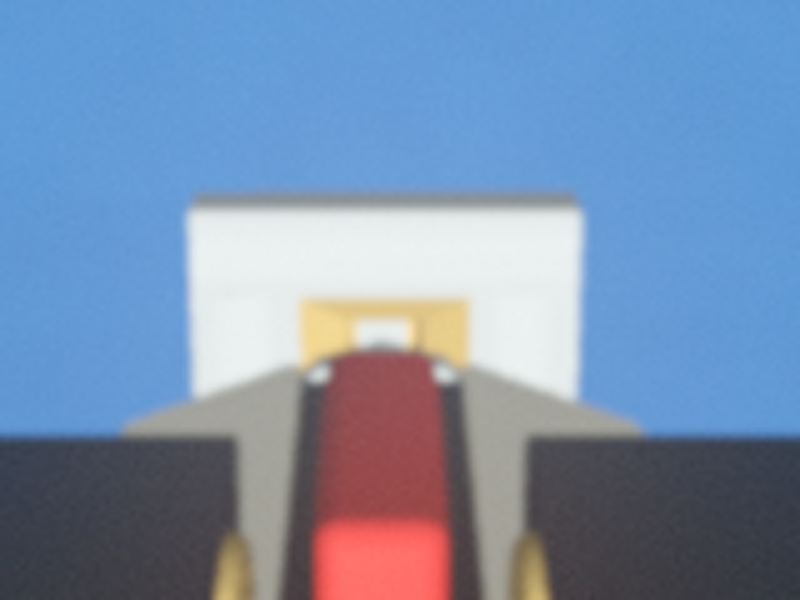

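The view shows the key seated: bow edge close above the mouth at crop (380,350), tool yaw aligned. The height matches the expected home value (0.130). One firmer wiggle will confirm the floor.

Emit:
{"name": "arm_command", "arguments": {"deltas": [0, 0, 0.05, 0, 0, -0.0005, 0, 0, 0, -0.05, 0, 0, -0.001, 0, 0, 0, 0.05, 0, 0, -0.001, 0, 0, 0, -0.05, 0, 0, -0.001, 0, 0, 0, 0, 0, 0, -0.001, 0]}}

```text
clock: 10.05
position: [0.5295, -0.2161, 0.1292]
ee_rot: [-0.431, 3.109, -0.002]
force: [-5.3, 2.2, 22.8]
width: 0.109
gripper_force: 55.0
```

Floor confirmed: the force rises with no travel. I'll ease off the push slightly and turn clockwise in stages.

Emit:
{"name": "arm_command", "arguments": {"deltas": [0, 0, 0, 0, 0, 0.001, 0, 0, 0, -0.06, 0, 0, 0.001, 0, 0, 0, -0.12, 0, 0, 0.001, 0, 0, 0, -0.18, 0, 0, 0.001, 0, 0, 0, -0.24, 0, 0, 0.001, 0, 0, 0, -0.3, 0, 0, 0.001, 0, 0, 0, -0.36, 0, 0, 0.001, 0, 0, 0, -0.4, 0, 0, 0.001, 0, 0, 0, -0.4, 0, 0, 0.001, 0]}}

```text
clock: 10.95
position: [0.5293, -0.216, 0.1293]
ee_rot: [0.545, 3.092, -0.0]
force: [-2.5, 1.6, 15.3]
width: 0.107
gripper_force: 55.0
```

```bash
cat > st.py <<'E'
from h import *
from cell import sensors
np.set_printoptions(precision=4,suppress=True)
s=sensors.observe();M=R.from_rotvec(s["ee_rot"]).as_matrix()
print(s["clock"],s["position"],s["force"],s["ft_torque"],s["joints"],s["width"],"yaw",np.degrees(np.arctan2(M[1,1],M[0,1])),M[:,2])
E
python3 st.py
```

```text
10.95 [ 0.5293 -0.216   0.1293] [-2.4821  1.6103 15.3252] [0.3148 0.6503 0.095 ] [ 0.1259  0.474   0.2333  1.8557 -0.1444  0.8259  1.6539] 0.10710988943066069 yaw 69.99431471801978 [ 0.0022 -0.0005 -1.    ]
```

Emit:
{"name": "arm_command", "arguments": {"deltas": [0, 0, -0.06, 0, 0, 0, 0, 0, 0, -0.12, 0, 0, 0, 0, 0, 0, -0.18, 0, 0, 0, 0, 0, 0, -0.24, 0, 0, 0, 0, 0, 0, -0.3, 0, 0, 0, 0, 0, 0, -0.36, 0, 0, 0, 0, 0, 0, -0.42, 0, 0, 0, 0, 0, 0, -0.48, 0, 0, 0, 0, 0, 0, -0.54, 0, 0, 0, 0, 0, 0, -0.6, 0, 0, 0, 0, 0, 0, -0.6, 0, 0, 0, 0, 0, 0, -0.6, 0, 0, 0, 0]}}

```text
clock: 12.15
position: [0.5294, -0.2156, 0.1293]
ee_rot: [1.887, 2.51, 0.002]
force: [-2.3, 3.4, 17.0]
width: 0.104
gripper_force: 55.0
```

```bash
python3 st.py
```

```text
12.15 [ 0.5294 -0.2156  0.1293] [-2.3221  3.3591 17.0041] [0.5867 0.7103 0.0981] [-0.052   0.501   0.4878  1.8707 -0.308   0.8423  0.8736] 0.10412954360550825 yaw 16.143113453829077 [ 0.0023  0.0003 -1.    ]
```

Emit:
{"name": "arm_command", "arguments": {"deltas": [0, 0, -0.05, 0, 0, 0, 0, 0, 0, -0.105, 0, 0, 0, 0, 0, 0, -0.105, 0, 0, 0, 0, 0, 0, -0.105, 0, 0, 0, 0]}}

```text
clock: 12.55
position: [0.5296, -0.2155, 0.1293]
ee_rot: [2.087, 2.346, 0.003]
force: [-2.0, 3.2, 16.4]
width: 0.108
gripper_force: 55.0
```

```bash
python3 st.py
python3 - <<'E'
from h import *
from cell import optics
t0=cv2.imread("pics/top0.png");t1=optics.get_image("top")
w=optics.get_image("wrist")
c=lambda i:cv2.resize(i[250:290,455:508],(400,300),interpolation=cv2.INTER_CUBIC)
s0=cv2.imread("pics/scene0.png");s1=optics.get_image("scene")
d=lambda i:cv2.resize(i[250:310,90:170],(400,300),interpolation=cv2.INTER_CUBIC)
cv2.imwrite("pics/m2.png",np.vstack([np.hstack([c(t0),c(t1)]),np.hstack([d(s1),cv2.resize(w,(400,300))])]))
E
```

```text
12.55 [ 0.5296 -0.2155  0.1293] [-1.9991  3.2177 16.3674] [0.8156 0.5059 0.0412] [-0.0825  0.5088  0.5332  1.873  -0.3386  0.8476  0.7388] 0.10753372462997901 yaw 6.701012219386486 [ 0.0026  0.0005 -1.    ]
```

View pics/m2.png

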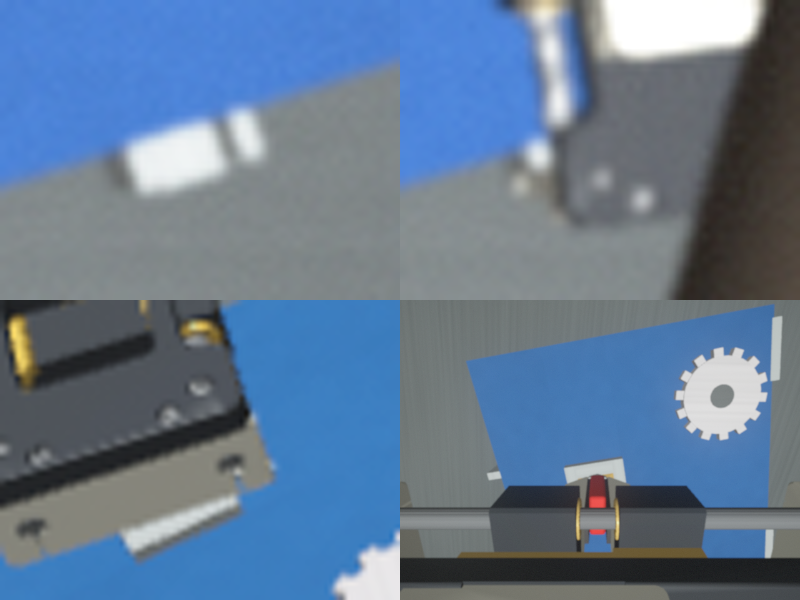

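The top crops (before and after) show the bolt area, now partly hidden by the gripper. The wrist view shows the key turned crosswise to the chest, with one strike piece at montage (493,475). I'll enlarge that corner to check the bolt.

Run:
```python
from h import *
from cell import optics
w=optics.get_image("wrist");c=optics.calibration("wrist")
x=np.array([np.cos(np.radians(16.2)),np.sin(np.radians(16.2)),0]);y=np.array([-x[1],x[0],0]);L=np.array([.5275,-.2157,0])
for z in(.05,.09):print(z,proj(c,[L-.073*x+y*j+[0,0,z] for j in(-.02,-.01,0,.01,.02)]).round().tolist())
cv2.imwrite("pics/w5.png",cv2.resize(w[230:380,50:250],(800,600),interpolation=cv2.INTER_CUBIC))
```

```text
0.05 [[202.0, 312.0], [198.0, 298.0], [194.0, 283.0], [190.0, 268.0], [185.0, 252.0]]
0.09 [[181.0, 347.0], [176.0, 330.0], [170.0, 313.0], [165.0, 295.0], [159.0, 277.0]]
```

View pics/w5.png

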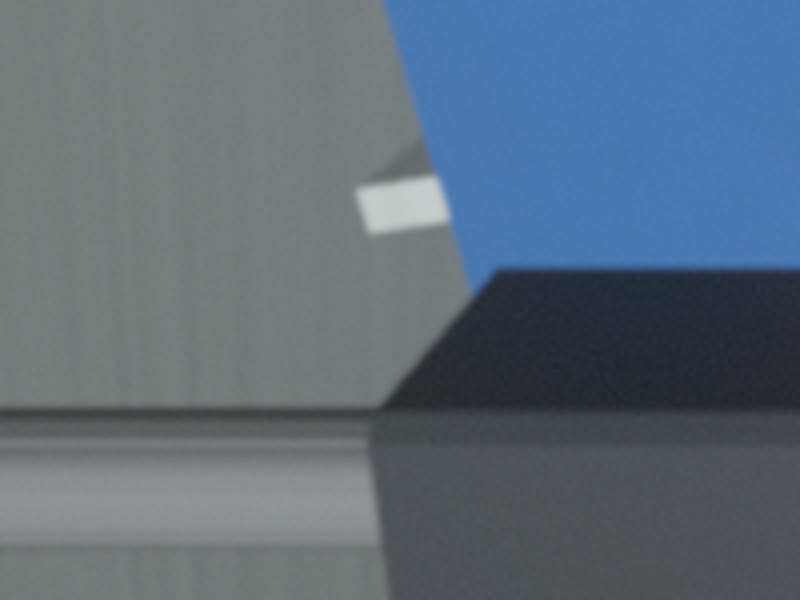

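The strike stands alone at crop (405,205), with bare bench at (430,260) where the bolt used to be, so the bolt is drawn back. I'm handing in while holding.

```bash
python3 -c "
from cell import arm
print(arm.sign_off())"
```

```text
the job is handed in; nothing more can be done
None
```

The job is handed in: the red key is fully home in the chest lock and turned about 99° clockwise, which allows for the plug's lag. The arm is still gripping and holding it there, and the bolt looks drawn back in the last picture, though the gripper hides part of that view.

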